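# Lay the duct fittings in their packing nests

### The job

Pack the four sheet-metal duct fittings for shipping: put each one into the plywood nest whose recess matches the shape and size of its flange, lying face down as it is now and flat on the bottom of the recess, not perched on the edge. Set them down rather than dropping them, and leave the sealant can and the tape roll standing where they are.

Things in the scene. Friction and masses are not known exactly. Their poses are not given: they have to be found in the camera images.
- large_collar: the large round duct collar: bare galvanised sheet metal, lying face down: a flat flange 4 mm thick with a hollow stub (open at the top, walls 3 mm) standing on its middle, from 4 mm to 50 mm above the underside; origin at the centre of the flange's underside, z up. Flange 84 mm diameter, round stub 54 mm outer diameter. About 0.16 kg
- small_collar: the small round duct collar: bare galvanised sheet metal, lying face down: a flat flange 4 mm thick with a hollow stub (open at the top, walls 3 mm) standing on its middle, from 4 mm to 50 mm above the underside; origin at the centre of the flange's underside, z up. Flange 58 mm diameter, round stub 34 mm outer diameter. About 0.10 kg
- square_vent: the square vent: bare galvanised sheet metal, lying face down: a flat flange 4 mm thick with a hollow stub (open at the top, walls 3 mm) standing on its middle, from 4 mm to 50 mm above the underside; origin at the centre of the flange's underside, z up, x and y along the sides. Flange 68 x 68 mm, square stub 44 x 44 mm outside, a few slats inside. About 0.15 kg
- long_register: the long rectangular register: bare galvanised sheet metal, lying face down: a flat flange 4 mm thick with a hollow stub (open at the top, walls 3 mm) standing on its middle, from 4 mm to 50 mm above the underside; origin at the centre of the flange's underside, z up, x along its length. Flange 96 mm (x) by 54 mm (y), rectangular stub 70 mm (x) by 36 mm (y) outside, slats inside. About 0.16 kg
- large_round_nest: nest of the large round collar: fixed flat plywood block 16 mm thick with a flat-bottomed recess in its middle, 10 mm deep with a dark floor; origin at the centre of the block's underside (recess floor at z = 6 mm, top face at z = 16 mm). Block 124 x 124 mm, round recess 100 mm diameter
- small_round_nest: nest of the small round collar: fixed flat plywood block 16 mm thick with a flat-bottomed recess in its middle, 10 mm deep with a dark floor; origin at the centre of the block's underside (recess floor at z = 6 mm, top face at z = 16 mm). Block 98 x 98 mm, round recess 74 mm diameter
- square_nest: nest of the square vent: fixed flat plywood block 16 mm thick with a flat-bottomed recess in its middle, 10 mm deep with a dark floor; origin at the centre of the block's underside (recess floor at z = 6 mm, top face at z = 16 mm), x and y along the sides. Block 108 x 108 mm, square recess 84 x 84 mm; the vent may lie in it in any of its four quarter turns
- long_nest: nest of the long register: fixed flat plywood block 16 mm thick with a flat-bottomed recess in its middle, 10 mm deep with a dark floor; origin at the centre of the block's underside (recess floor at z = 6 mm, top face at z = 16 mm), x along its length. Block 136 mm (x) by 94 mm (y), rectangular recess 112 mm (x) by 70 mm (y); the register may lie in it either way round
- sealant_can: bystander: closed sealant can standing upright, 56 mm diameter, 90 mm high; origin at the centre of its underside
- tape_roll: bystander: roll of foil tape lying flat, 68 mm outer diameter, 48 mm high; origin at the centre of its underside
Not all that is in view belongs to the job. What is shaped like the small_collar but pink or yellow is not meant. What is shaped like the square_nest but blue is not meant.

How it is judged (in metres and radians):
At the end, for the whole second after the job is handed in: Each fitting lies in its own matching nest, flat (tilt under 0.06 rad) on the floor of the recess (its underside less than 8.5 mm above the nest's underside; the floor is at 6 mm), centred within 14 mm, released and at rest (z of large_collar in the frame of large_round_nest below 0.0085 m and horizontal distance between large_collar and large_round_nest below 0.014 m and angle between each of large_collar, small_collar, square_vent, long_register's own z axis and vertical below 0.06 rad and linear speed of each of large_collar, small_collar, square_vent, long_register below 0.02 m/s and angular speed of each of large_collar, small_collar, square_vent, long_register below 0.2 rad/s and z of small_collar in the frame of small_round_nest below 0.0085 m and horizontal distance between small_collar and small_round_nest below 0.014 m and z of square_vent in the frame of square_nest below 0.0085 m and horizontal distance between square_vent and square_nest below 0.014 m and z of long_register in the frame of long_nest below 0.0085 m and horizontal distance between long_register and long_nest below 0.014 m); the robot touches nothing.
It fails at once if the sealant can or the tape roll is pushed more than 30 mm away or knocked over (distance of any of sealant_can, tape_roll from where it was at the start of the episode above 0.03 m or angle between any of sealant_can, tape_roll's own z axis and vertical above 0.5 rad).
It fails at once if a fitting is dropped: it falls free of the fingers at over 0.8 m/s (a fall of more than about 35 mm) ((linear speed of large_collar above 0.8 m/s and contact force between large_collar and the fingers below 0.05 N) or (linear speed of small_collar above 0.8 m/s and contact force between small_collar and the fingers below 0.05 N) or (linear speed of square_vent above 0.8 m/s and contact force between square_vent and the fingers below 0.05 N) or (linear speed of long_register above 0.8 m/s and contact force between long_register and the fingers below 0.05 N)).
It also fails if it takes over 102 s, if anything falls off the work surface, if the arm or the gripper's body presses on something with over 40 N, if the wrist force passes 120 N, or if a joint passes its speed limit or range.

### The arm

A 6-joint arm with a two-finger parallel gripper is mounted at the origin on the work surface. World frame = base frame: x ahead of the robot, y to its left, z up, the work surface at z = 0. Lengths are in mm, angles in rad, forces in N, time in s.
With the tool pointing down it reaches from about 350 to 775 mm from the base axis. Payload 7.3 kg.
Tool frame: the origin (TCP) lies at the very end of the fingers, on their centre line; the grasp point (between the pads) lies 19 mm behind it; z points along the fingers, y is the line along which they close (so a half turn about z gives the same grasp; the last joint's range is limited). The gripper opens to 92 mm and grips with 3 to 60 N. Pads are 19 mm wide; open, the fingers measure 130 mm over their backs; the gripper's body (75 mm by 190 mm) begins 47 mm behind the grasp point.
Start: joints at [-0.146, 0.342, 1.524, -0, 1.275, -0.146], TCP at [525.019, 0.019, 226.741] pointing down, gripper open.
Joint ranges: [-2.53, 2.53], [-0.77, 2.02], [0.04, 2.7], [-1, 4.14], [0.28, 2.66], [-3.11, 3.11]. Speed limits (rad/s): [2.57, 2.57, 3.14, 3.14, 3.14, 3.14].

### API

Orientations are given as [roll, pitch, yaw] about the fixed x, y, z axes, in that order (R = Rz(yaw) Ry(pitch) Rx(roll)).
In Python, from plant import bot gives the robot as it stands.
- The arm moves only by the tool jog_arm, never from a script. Its argument "targets" is a list of rows, each an object with "xyz": the shift along the tool's x, y, z as a fraction of full scale, a list of three; "spin": the turn about the tool's z as a fraction of full scale. In form: [{"xyz": [x, y, z], "spin": spin}, ...]. A call has exactly 10 rows; each row shifts and turns the commanded pose from where the row before left it, along the tool's axes as they then stand; what a row does not reach is not made up. Full scale, the value 1, is 80 mm for a shift and 0.1 rad for a turn. A row lasts 1/8 s, in which the tool goes at most 62.5 mm and 10.7 degrees, less where a joint would pass 70% of its speed; a pose out of reach is approached as far as the arm can. A call with a number of a shift or a turn outside -1 to 1 is refused whole. A call with a gripper value outside its range is refused whole. "gripper" is the opening in per cent of the stroke, from 0 (shut) to 100 (fully open), set as the call begins (left out, the last holds). The fingers move at their own pace and stop on an object; the grip force is fixed at half the most. Time passes only in rows, so rows that do not move let the fingers close, or fill a call up. It gives the time, the measured TCP pose, the force, the opening and the grip force at its end, in the units of the state.
- bot.get_obs(): the state, without advancing time (a new reading comes with each control period).
- bot.capture(name): name is "scene" or "side" or "wrist"; returns the picture (384x512x3 uint8, blue, green, red); there is no depth.
- bot.get_calibration(name): a dict with "vfov" (degrees; the focal length in pixels is half the picture's height over the tangent of half this angle, whatever the lens; pixels are square), "cx", "cy" (the principal point, pixels), "eye" and "rotation" of the camera in the world. Camera axes: x right, y down, z forward; pixel columns grow to the right and rows downward; lengths in mm; the calibration is good to about 2 mm. The wrist camera is an equidistant fisheye: a pixel r from the principal point sees the ray r / f radians off the axis. A picture is of the moment at which its call begins: read the wrist's pose just before it. get_calibration takes no time and is no camera call; for the wrist camera it gives the pose at the moment of the call.
- bot.close_job(): hands the job in; it is judged then, once.
The state is a dict: "time": time; "joint_positions": joint angles; "dq": joint speeds; "tau": joint torques, N m; "tool_pos": TCP position; "tcp_rot": TCP orientation; "contact_force": force on the tool from outside, world axes, zero at the start; "moment": the same for the moment, N m; "grip_width": finger opening in mm; "finger_force": force on a finger pad.
Only numpy, scipy, OpenCV 4.12 (cv2) and the standard library are available. Lean on these libraries where they do the work, as an engineer would, in place of code of your own. Each camera call takes 0.05 s, during which the arm holds its last target. There are 200 camera calls.

## Working session

There is one attempt and no reset: what is moved stays moved. The work goes in short steps, Python scripts to look and compute and a tool call to move; the robot and the scene stay as the last step left them, time stands still between calls to the robot, and variables do not carry over. Pictures are saved under pics/ and viewed, at most 14 in all, crops included, and the job is handed in when it is done.

Besides the shell and the picture viewer there is one more tool, called after ">>>" as name(argument=value, ...) on one line, values as JSON. jog_arm: Moves the arm, as the interface text tells. Shift numbers are shares of 80 mm and turn numbers shares of 0.1 rad, none past 1 either way. Its arguments: {"type":"object","properties":{"targets":{"type":"array","items":{"type":"object","properties":{"xyz":{"type":"array","items":{"type":"number"}},"spin":{"type":"number"}}}},"gripper":{"type":"number"}},"required":["targets"]}

```bash
mkdir -p pics
cat > h.py <<'E'
import numpy as np, cv2
from plant import bot
def cal(n):
    c=bot.get_calibration(n); c['f']=192/np.tan(np.radians(c['vfov'])/2); return c
def ray(c,uv,fish=False):
    d=np.array([uv[0]-c['cx'],uv[1]-c['cy']],float)
    if fish:
        r=np.hypot(*d); a=r/c['f']; v=np.r_[np.sin(a)*d/max(r,1e-9),np.cos(a)]
    else: v=np.r_[d/c['f'],1]
    return np.array(c['eye']),np.array(c['rotation'])@(v/np.linalg.norm(v))
def onz(c,uv,z,fish=False):
    e,d=ray(c,uv,fish); return e+d*(z-e[2])/d[2]
def proj(c,P,fish=False):
    p=np.array(c['rotation']).T@(np.array(P,float)-np.array(c['eye']))
    if fish:
        a=np.arctan2(np.hypot(p[0],p[1]),p[2]); q=p[:2]/max(np.hypot(p[0],p[1]),1e-9)*a*c['f']
    else: q=p[:2]/p[2]*c['f']
    return q+[c['cx'],c['cy']]
E
python3 - <<'E'
from h import *
o=bot.get_obs();print(o)
for n in('scene','side','wrist'):
    c=cal(n);im=bot.capture(n);cv2.imwrite(f'pics/{n}0.png',im);print(n,c)
a=cv2.imread('pics/scene0.png');cv2.imwrite('pics/scene0b.png',cv2.resize(a,(800,600),interpolation=cv2.INTER_CUBIC))
E
```

```text
{'time': 0.0, 'joint_positions': array([-1.45977654e-01,  3.42717332e-01,  1.52497925e+00, -1.15170076e-05,
        1.27538961e+00, -1.45964767e-01]), 'dq': array([-1.17074213e-03, -6.66892179e-04,  1.63483325e-03, -6.37005876e-04,
       -7.51742830e-05, -1.88517198e-05]), 'tau': array([ 7.61924657e-04, -4.31245601e+01, -2.44219762e+01,  7.17750052e-02,
        5.59406646e-02, -1.04314388e-04]), 'tool_pos': array([5.24612446e+02, 8.74276042e-02, 2.26060935e+02]), 'tcp_rot': array([-3.14011340e+00, -2.06334462e-04,  1.57078665e+00]), 'contact_force': array([-0.22587626, -0.58460806,  0.84257674]), 'moment': array([ 0.01937017,  0.00020867, -0.01018278]), 'finger_force': 0.0, 'grip_width': 91.58068244025348}
scene {'vfov': 49.35687052588594, 'cx': 256.9534781391228, 'cy': 182.13608108859972, 'eye': array([1077.0482335, -413.7919415,  970.8274577]), 'rotation': array([-2.51038293, -0.00587619,  1.02296079]), 'f': np.float64(417.852131339981)}
side {'vfov': 52.768724420015964, 'cx': 249.08595204221635, 'cy': 190.71844485797786, 'eye': array([ 164.5567482 , 1035.57675847,  793.05611418]), 'rotation': array([-2.15568748e+00,  4.76282154e-04, -2.85564783e+00]), 'f': np.float64(387.04669904786874)}
wrist {'vfov': 65.70646984690485, 'cx': 256.08700736277217, 'cy': 189.04971043646378, 'eye': array([524.37592433,  68.63455544, 384.07066178]), 'rotation': array([ 2.87918147e+00,  8.14333146e-04, -1.14310488e-04]), 'f': np.float64(297.3186396354542)}
```

```bash
sed -i "s/^def cal(n):/from scipy.spatial.transform import Rotation as Ro\ndef cal(n):/; s/    c=bot.get_calibration(n);/    c=bot.get_calibration(n); c['rotation']=Ro.from_euler('xyz',c['rotation']).as_matrix();/" h.py
python3 -c "
import cv2
a=cv2.imread('pics/side0.png');cv2.imwrite('pics/side0b.png',cv2.resize(a,(800,600),interpolation=cv2.INTER_CUBIC))"; head -8 h.py
```

```text
import numpy as np, cv2
from plant import bot
from scipy.spatial.transform import Rotation as Ro
def cal(n):
    c=bot.get_calibration(n); c['rotation']=Ro.from_euler('xyz',c['rotation']).as_matrix(); c['f']=192/np.tan(np.radians(c['vfov'])/2); return c
def ray(c,uv,fish=False):
    d=np.array([uv[0]-c['cx'],uv[1]-c['cy']],float)
    if fish:
```

View pics/scene0b.png

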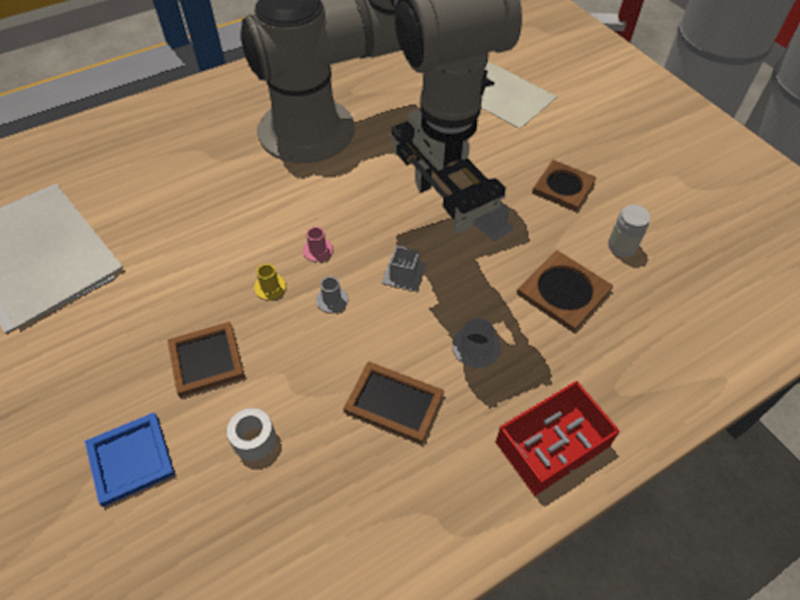

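View pics/wrist0.png

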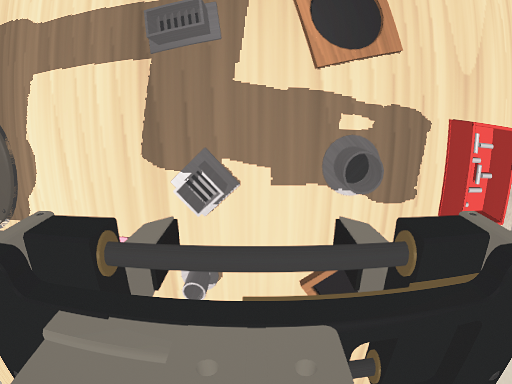

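View pics/side0b.png

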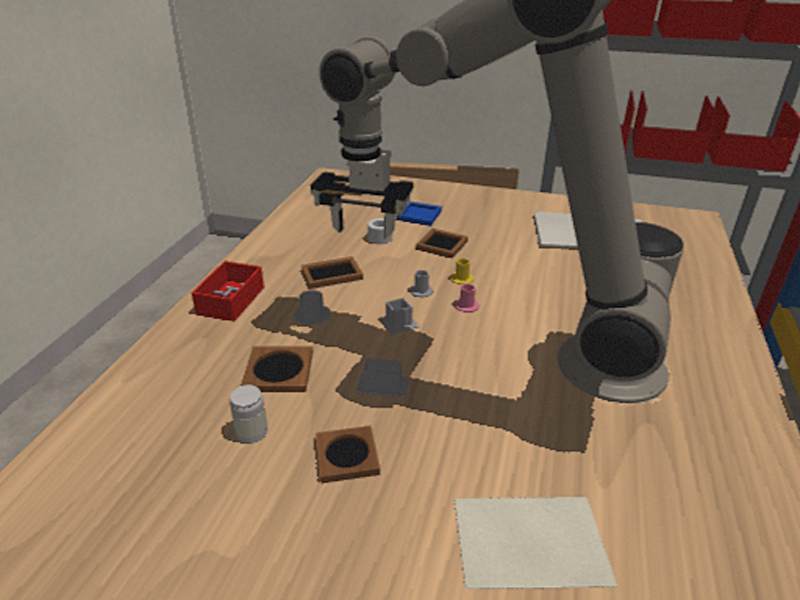

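```bash
cat > n.py <<'E'
from h import *
# nests: brown block contours, top-face via dark recess rim
for n in('scene','side'):
    im=cv2.imread(f'pics/{n}0.png');c=cal(n);hsv=cv2.cvtColor(im,cv2.COLOR_BGR2HSV)
    m=cv2.inRange(hsv,(5,90,40),(20,255,155))
    m=cv2.morphologyEx(m,cv2.MORPH_OPEN,np.ones((2,2)))
    cs,h=cv2.findContours(m,cv2.RETR_CCOMP,cv2.CHAIN_APPROX_NONE)
    for i,k in enumerate(cs):
        if h[0][i][3]>=0 and cv2.contourArea(k)>150:
            hull=cv2.convexHull(k)[:,0]; P=np.array([onz(c,p,16)[:2] for p in hull],np.float32)
            r=cv2.minAreaRect(P); print(n,'hole',k[:,0].mean(0).round(),'rect@16',np.round(r[0]),np.round(r[1]),round(r[2],1))
E
python3 n.py
python3 - <<'E'
from h import *
c=cal('scene');s=512/800
for nm,p,z in [('sq',(403,258),50),('sqfl',(403,275),4),('large',(480,328),50),('small',(331,284),50),('reg',(490,215),50),('can',(633,213),90),('tape',(250,428),48),('sqnest',(205,358),16),('long',(395,402),16),('lnest',(565,288),16),('snest',(565,183),16)]:
    print(nm,onz(c,np.array(p)*s,z).round())
E
```

```text
scene hole [253. 257.] rect@16 [ 676. -175.] [114.  71.] 35.6
scene hole [132. 230.] rect@16 [ 445. -404.] [87. 83.] 78.4
scene hole [362. 186.] rect@16 [647. 204.] [96. 94.] 3.4
scene hole [362. 118.] rect@16 [441. 374.] [67. 72.] 89.1
side hole [223. 290.] rect@16 [429. 381.] [71. 69.] 69.7
side hole [178. 236.] rect@16 [634. 212.] [96. 92.] 81.6
side hole [213. 174.] rect@16 [ 663. -163.] [114.  68.] 35.0
side hole [284. 155.] rect@16 [ 432. -391.] [83. 82.] 78.6
sq [456. -25.  50.]
sqfl [459. -27.   4.]
large [650.   7.  50.]
small [ 440. -163.   50.]
reg [453. 170.  50.]
can [610. 371.  90.]
tape [ 614. -393.   48.]
sqnest [ 444. -406.   16.]
long [ 678. -176.   16.]
lnest [644. 204.  16.]
snest [437. 375.  16.]
```

Run:
```python
from h import *
c=cal('wrist');im=cv2.imread('pics/wrist0.png')
for nm,p,z in [('large',(357,168),50),('largefl',(352,163),4),('sq',(201,190),50),('reg',(183,18),50),('lnestL',(310,10),16),('lnestbottom',(347,48),16)]:
    print(nm,onz(c,p,z,True).round())
for P in [(650,204,16),(634,212,16),(525,0,226)]: print(proj(c,P,True).round())
```

```text
large [644.   5.  50.]
largefl [653.   3.   4.]
sq [459. -22.  50.]
reg [441. 181.  50.]
lnestL [592. 201.  16.]
lnestbottom [639. 153.  16.]
[354.  12.]
[342.   5.]
[257. 233.]
```

>>> jog_arm(targets=[{"xyz":[0.6,0.3,-0.3]},{"xyz":[0.6,0.3,-0.3]},{"xyz":[0.6,0.2,-0.3]},{"xyz":[0.4,0.2,0]},{"xyz":[0,0,0]},{"xyz":[0,0,0]},{"xyz":[0,0,0]},{"xyz":[0,0,0]},{"xyz":[0,0,0]},{"xyz":[0,0,0]}])

```text
invalid input
```

>>> jog_arm(gripper=100, targets=[{"xyz":[0.6,0.3,-0.3],"spin":0},{"xyz":[0.6,0.3,-0.3],"spin":0},{"xyz":[0.6,0.2,-0.3],"spin":0},{"xyz":[0.4,0.2,0],"spin":0},{"xyz":[0,0,0],"spin":0},{"xyz":[0,0,0],"spin":0},{"xyz":[0,0,0],"spin":0},{"xyz":[0,0,0],"spin":0},{"xyz":[0,0,0],"spin":0},{"xyz":[0,0,0],"spin":0}])

```text
time: 1.4
tool_pos: [605.0, 175.8, 298.8]
tcp_rot: [3.141, 0.0, 1.57]
contact_force: [-0.1, -0.9, -0.3]
grip_width: 91.8
finger_force: 0.0
```

```bash
cat > w.py <<'E'
import sys
from h import *
# wrist capture + nest holes; usage w.py name
c=cal('wrist');im=bot.capture('wrist');nm=sys.argv[1];cv2.imwrite(f'pics/{nm}.png',im)
np.save(f'pics/{nm}.npy',c,allow_pickle=True)
hsv=cv2.cvtColor(im,cv2.COLOR_BGR2HSV)
m=cv2.inRange(hsv,(4,80,35),(20,255,175));m=cv2.morphologyEx(m,cv2.MORPH_OPEN,np.ones((3,3)))
cs,h=cv2.findContours(m,cv2.RETR_CCOMP,cv2.CHAIN_APPROX_NONE)
for i,k in enumerate(cs):
    if h[0][i][3]>=0 and cv2.contourArea(k)>300:
        for z in(16,):
            P=np.array([onz(c,p,z,True)[:2] for p in k[:,0]],np.float32)
            r=cv2.minAreaRect(P);print('hole',k[:,0].mean(0).round(),'@%d'%z,np.round(r[0],1),np.round(r[1],1),round(r[2],1))
E
python3 w.py w1
```

```text
hole [342. 175.] @16 [743.1 148.2] [79.6 25.4] 2.8
```

View pics/w1.png

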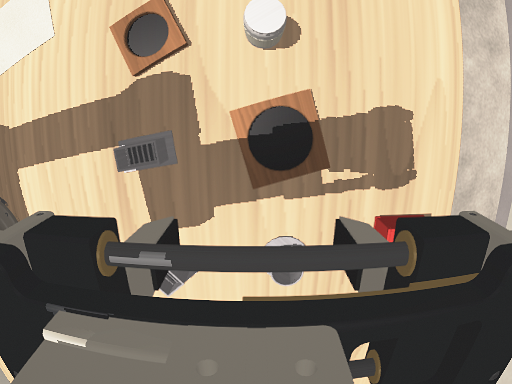

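```bash
cat > m.py <<'E'
from h import *
def crop(f,x,y,w=80,h=60,s=5): return cv2.resize(cv2.imread(f'pics/{f}.png')[y:y+h,x:x+w],(w*s,h*s),interpolation=cv2.INTER_CUBIC)
E
python3 - <<'E'
from m import *
M=np.vstack([np.hstack([crop('w1',105,120),crop('wrist0',165,145)]),np.hstack([crop('wrist0',315,130),crop('wrist0',145,0)])])
cv2.imwrite('pics/M1.png',M)
im=cv2.imread('pics/w1.png');c=np.load('pics/w1.npy',allow_pickle=True).item()
hsv=cv2.cvtColor(im,cv2.COLOR_BGR2HSV)
m=cv2.inRange(hsv,(0,0,0),(179,110,75));m[205:]=0
for k in cv2.findContours(m,0,1)[0]:
    if cv2.contourArea(k)>300:
        P=np.array([onz(c,p,16,True)[:2] for p in k[:,0]],np.float32)
        print(k[:,0].mean(0).round(),cv2.minEnclosingCircle(P),cv2.minAreaRect(P))
E
```

```text
[280. 138.] ((640.92724609375, 203.56382751464844), 49.22402572631836) ((640.8651123046875, 203.86607360839844), (96.1607437133789, 96.29991149902344), 0.20176906883716583)
```

View pics/M1.png

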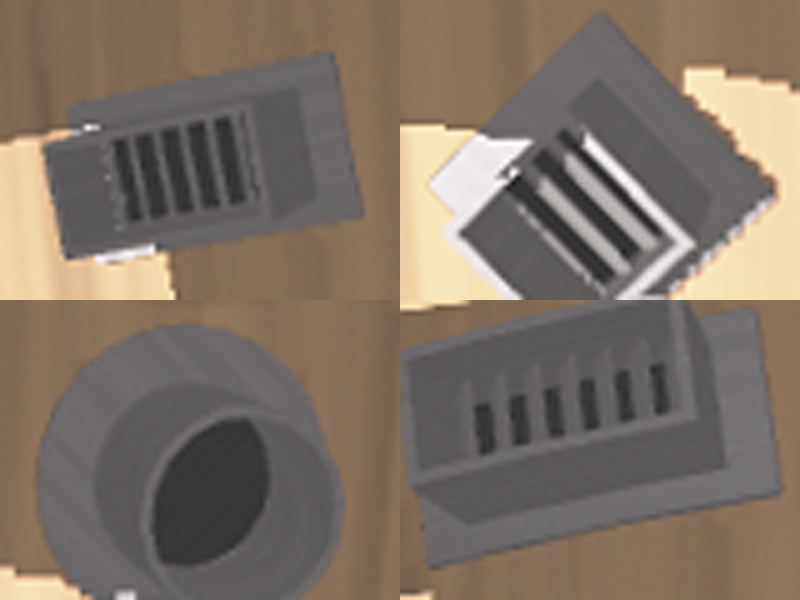

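```bash
cat >> h.py <<'E'
def tri(rs):
    A=np.zeros((3,3));b=np.zeros(3)
    for e,d in rs:
        Q=np.eye(3)-np.outer(d,d);A+=Q;b+=Q@e
    return np.linalg.solve(A,b)
E
python3 - <<'E'
from m import *
c1=np.load('pics/w1.npy',allow_pickle=True).item()
o=bot.get_obs();c0=dict(c1); 
# wrist0 camera pose from start log
c0['eye']=np.array([524.376,68.635,384.071]);c0['rotation']=Ro.from_euler('xyz',[2.87918,.000814,-.000114]).as_matrix()
T=[((45,143),(400,352)),((66,260),(418,483)),((268,218),(695,415)),((362,216),(780,490))]
pts=[]
for a,b in T:
    p1=(a[0]/5+105,a[1]/5+120);p0=((b[0]-400)/5+145,(b[1]-300)/5)
    print('tri',tri([ray(c1,p1,True),ray(c0,p0,True)]).round(1))
def W(c,L,z): return np.array([onz(c,p,z,True)[:2] for p in L]).round(1)
f=lambda L:[(x/5+105,y/5+120) for x,y in L]
print('reg top',W(c1,f([(45,143),(248,103),(268,218),(66,260)]),50).tolist(),'fl',W(c1,f([(333,52),(362,216)]),4).tolist())
g=lambda L:[((x-400)/5+145,(y-300)/5) for x,y in L]
print('reg0 top',W(c0,g([(400,352),(683,302),(695,415),(418,483)]),50).tolist(),'fl',W(c0,g([(757,310),(780,490),(430,566)]),4).tolist())
s=lambda L:[((x-400)/5+165,y/5+145) for x,y in L]
print('sq fl',W(c0,s([(428,185),(600,10),(777,192)]),4).tolist(),'top',W(c0,s([(445,230),(565,125),(693,240)]),50).tolist())
l=lambda L:[(x/5+315,(y-300)/5+130) for x,y in L]
print('lc top',W(c0,l([(145,505),(244,405),(343,505),(244,605),(244,505)]),50).tolist(),'fl',W(c0,l([(37,485),(190,323)]),4).tolist())
print('can',W(c1,[(265,20)],90),'snest',W(c1,[(147,34)],16))
E
```

```text
tri [392.8 197.2  48.4]
tri [399.1 161.9  51.7]
tri [464.9 172.8  49.7]
tri [479.8 165.    3. ]
reg top [[393.6, 197.4], [460.4, 206.5], [464.5, 173.0], [397.4, 161.7]] fl [[473.3, 217.3], [480.4, 165.0]]
reg0 top [[393.4, 196.6], [462.0, 201.6], [465.4, 172.5], [399.4, 162.1]] fl [[472.9, 216.2], [479.6, 164.8], [386.2, 151.1]]
sq fl [[408.4, -23.6], [457.8, 23.0], [503.4, -25.7]] top [[425.9, -23.5], [456.7, 1.8], [486.0, -25.9]]
lc top [[627.8, 1.0], [651.3, 25.5], [679.7, 1.7], [655.4, -23.5], [653.1, 1.3]] fl [[611.7, -3.3], [652.0, 41.0]]
can [[615.8 360.3]] snest [[437.6 372.2]]
```

>>> jog_arm(gripper=100, targets=[{"xyz":[-0.55,0.15,0],"spin":0},{"xyz":[-0.55,0.15,0],"spin":0},{"xyz":[-0.55,0.15,0],"spin":0},{"xyz":[-0.54,0.15,0.1],"spin":0},{"xyz":[0,0,0.65],"spin":0},{"xyz":[0,0,0.65],"spin":0},{"xyz":[0,0,0.65],"spin":0},{"xyz":[0,0,0.65],"spin":0},{"xyz":[0,0,0.5],"spin":0},{"xyz":[0,0,0.3],"spin":0}])

```text
time: 2.7
tool_pos: [651.9, 0.9, 16.2]
tcp_rot: [-3.139, -0.0, 1.571]
contact_force: [0.6, 0.2, 0.1]
grip_width: 91.9
finger_force: 0.0
```

>>> jog_arm(gripper=0, targets=[{"xyz":[0,0,0],"spin":0},{"xyz":[0,0,0],"spin":0},{"xyz":[0,0,0],"spin":0},{"xyz":[0,0,0],"spin":0},{"xyz":[0,0,0],"spin":0},{"xyz":[0,0,0],"spin":0},{"xyz":[0,0,-0.2],"spin":0},{"xyz":[0,0,-0.2],"spin":0},{"xyz":[0,0,0],"spin":0},{"xyz":[0,0,0],"spin":0}])

```text
time: 3.95
tool_pos: [652.8, 0.9, 50.7]
tcp_rot: [-3.141, -0.0, 1.571]
contact_force: [0.2, -0.3, -1.9]
grip_width: 54.1
finger_force: 30.0
```

>>> jog_arm(gripper=0, targets=[{"xyz":[0,0,-0.5],"spin":0},{"xyz":[0.55,-0.04,0],"spin":0},{"xyz":[0.55,-0.04,0],"spin":0},{"xyz":[0.55,-0.04,0],"spin":0},{"xyz":[0.55,-0.03,0],"spin":0},{"xyz":[0.33,0,0],"spin":0},{"xyz":[0,0,0.3],"spin":0},{"xyz":[0,0,0.2],"spin":0},{"xyz":[0,0,0.1],"spin":0},{"xyz":[0,0,0],"spin":0}])

```text
time: 5.2
tool_pos: [640.8, 202.6, 42.0]
tcp_rot: [-3.14, 0.0, 1.57]
contact_force: [0.7, -0.2, -0.5]
grip_width: 53.6
finger_force: 30.0
```

Now lower to about 1 mm above the floor.

>>> jog_arm(gripper=0, targets=[{"xyz":[0.01,0,0.1],"spin":0},{"xyz":[0,0,0.08],"spin":0},{"xyz":[0,0,0.05],"spin":0},{"xyz":[0,0,0.01],"spin":0},{"xyz":[0,0,0],"spin":0},{"xyz":[0,0,0],"spin":0},{"xyz":[0,0,0],"spin":0},{"xyz":[0,0,0],"spin":0},{"xyz":[0,0,0],"spin":0},{"xyz":[0,0,0],"spin":0}])

```text
time: 6.45
tool_pos: [640.9, 203.9, 25.8]
tcp_rot: [3.141, 0.0, 1.571]
contact_force: [-6.5, -2.1, 12.1]
grip_width: 53.9
finger_force: 30.0
```

>>> jog_arm(gripper=100, targets=[{"xyz":[0,0,0],"spin":0},{"xyz":[0,0,0],"spin":0},{"xyz":[0,0,0],"spin":0},{"xyz":[0,0,0],"spin":0},{"xyz":[0,0,-0.3],"spin":0},{"xyz":[0,0,-0.7],"spin":0},{"xyz":[0,0,-0.7],"spin":0.5},{"xyz":[-0.7,0,-0.1],"spin":0},{"xyz":[-0.7,0,-0.1],"spin":0},{"xyz":[0,0,0],"spin":0}])

```text
time: 7.7
tool_pos: [635.9, 88.3, 176.5]
tcp_rot: [3.14, 0.001, 1.516]
contact_force: [0.3, 0.7, -0.2]
grip_width: 91.8
finger_force: 0.0
```

```bash
python3 w.py w2
```

```text
(no output)
```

View pics/w2.png

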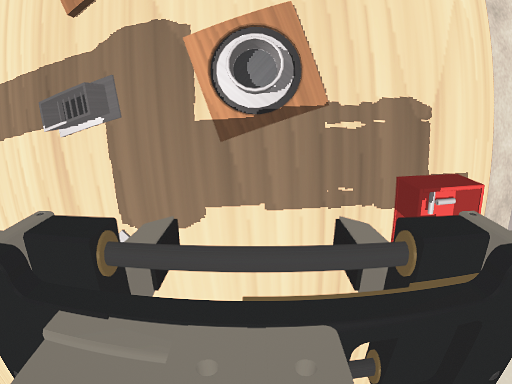

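>>> jog_arm(gripper=100, targets=[{"xyz":[0.21,-0.53,0],"spin":0},{"xyz":[0.21,-0.53,0],"spin":0},{"xyz":[0.21,-0.53,0],"spin":0},{"xyz":[0.21,-0.53,0],"spin":0},{"xyz":[0.22,-0.52,0],"spin":0},{"xyz":[0,0,0],"spin":1},{"xyz":[0,0,0],"spin":1},{"xyz":[0,0,0],"spin":1},{"xyz":[0,0,0],"spin":1},{"xyz":[0,0,0],"spin":1}])

```text
time: 9.0
tool_pos: [428.3, 188.8, 175.3]
tcp_rot: [-3.141, -0.0, 1.019]
contact_force: [-0.5, 0.5, 0.3]
grip_width: 92.2
finger_force: 0.0
```

>>> jog_arm(gripper=100, targets=[{"xyz":[0,0,0],"spin":1},{"xyz":[0,0,0.1],"spin":1},{"xyz":[0,0,0.1],"spin":1},{"xyz":[0,0,0.1],"spin":1},{"xyz":[0,0,0.1],"spin":1},{"xyz":[0,0,0.1],"spin":1},{"xyz":[0,0,0.2],"spin":1},{"xyz":[0,0,0.2],"spin":1},{"xyz":[0,0,0.2],"spin":0.7},{"xyz":[0,0,0],"spin":0}])

```text
time: 10.25
tool_pos: [427.7, 188.3, 86.5]
tcp_rot: [-3.142, 0.003, 0.153]
contact_force: [0.2, 1.0, 0.1]
grip_width: 91.4
finger_force: 0.0
```

>>> jog_arm(gripper=100, targets=[{"xyz":[0.015,0.055,0.1],"spin":0.05},{"xyz":[0,0,0.3],"spin":0},{"xyz":[0,0,0.3],"spin":0},{"xyz":[0,0,0.14],"spin":0},{"xyz":[0,0,0],"spin":0},{"xyz":[0,0,0],"spin":0},{"xyz":[0,0,0],"spin":0},{"xyz":[0,0,0],"spin":0},{"xyz":[0,0,0],"spin":0},{"xyz":[0,0,0],"spin":0}])

```text
time: 11.5
tool_pos: [430.6, 183.3, 20.4]
tcp_rot: [3.142, -0.0, 0.146]
contact_force: [-0.7, 0.3, 0.1]
grip_width: 92.0
finger_force: 0.0
```

>>> jog_arm(gripper=0, targets=[{"xyz":[0,0,0],"spin":0},{"xyz":[0,0,0],"spin":0},{"xyz":[0,0,0],"spin":0},{"xyz":[0,0,0],"spin":0},{"xyz":[0,0,0],"spin":0},{"xyz":[0,0,0],"spin":0},{"xyz":[0,0,0],"spin":0},{"xyz":[0,0,0],"spin":0},{"xyz":[0,0,-0.3],"spin":0},{"xyz":[0,0,-0.7],"spin":0}])

```text
time: 12.75
tool_pos: [428.8, 182.7, 99.3]
tcp_rot: [3.141, 0.006, 0.146]
contact_force: [1.2, 1.1, -1.1]
grip_width: 36.0
finger_force: 30.0
```

>>> jog_arm(gripper=0, targets=[{"xyz":[0,0,-0.45],"spin":0},{"xyz":[0,0,-0.45],"spin":0},{"xyz":[0.14,0.68,0],"spin":0},{"xyz":[0.14,0.68,0],"spin":0},{"xyz":[0.14,0.68,0],"spin":0},{"xyz":[0.14,0.68,0],"spin":0},{"xyz":[0.14,0.68,0],"spin":0},{"xyz":[0.14,0.68,0],"spin":0},{"xyz":[0.14,0.68,0],"spin":0},{"xyz":[0.14,0.68,0],"spin":0}])

```text
time: 14.0
tool_pos: [582.5, -236.0, 171.9]
tcp_rot: [-3.141, 0.001, 0.146]
contact_force: [-0.3, 0.5, -0.7]
grip_width: 35.9
finger_force: 30.0
```

>>> jog_arm(gripper=0, targets=[{"xyz":[0,0,0],"spin":-1},{"xyz":[0,0,0],"spin":-1},{"xyz":[0,0,0],"spin":-1},{"xyz":[0,0,0],"spin":-1},{"xyz":[0,0,0],"spin":-0.75},{"xyz":[0,0,0],"spin":0},{"xyz":[0,0,0],"spin":0},{"xyz":[0,0,0],"spin":0},{"xyz":[0,0,0],"spin":0},{"xyz":[0,0,0],"spin":0}])

```text
time: 15.25
tool_pos: [582.5, -234.3, 172.4]
tcp_rot: [3.142, -0.0, 0.621]
contact_force: [-0.1, 0.0, -1.4]
grip_width: 35.9
finger_force: 30.0
```

```bash
cat >> w.py <<'E'
m=cv2.inRange(hsv,(0,0,0),(179,120,80));m[205:]=0
for k in cv2.findContours(m,0,1)[0]:
    if cv2.contourArea(k)>300:
        P=np.array([onz(c,p,16,True)[:2] for p in k[:,0]],np.float32);r=cv2.minAreaRect(P)
        print('dark',k[:,0].mean(0).round(),np.round(r[0],1),np.round(r[1],1),round(r[2],1))
E
python3 w.py w3
```

```text
hole [261.  77.] @16 [ 672.3 -177.2] [113.2  71.3] 35.5
dark [260.  78.] [ 671.5 -177.2] [109.7  68.3] 35.5
```

View pics/w3.png

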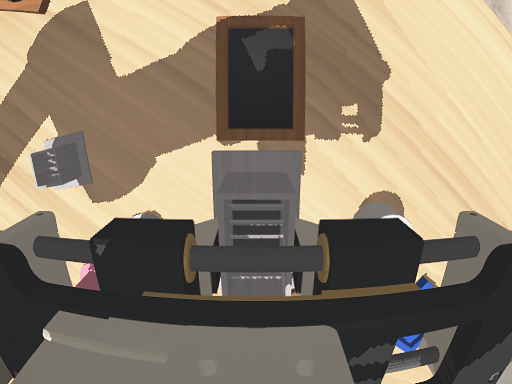

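Run:
```python
from h import *
c=np.load('pics/w3.npy',allow_pickle=True).item()
t=np.array([582.5,-234.3]);u=np.array([np.cos(.62),np.sin(.62)]);v=np.array([u[1],-u[0]])
for p in[(212,151),(299,151)]:
    P=onz(c,p,156,True)[:2]-t;print(P@u,P@v)
d=np.array([672.1,-177.2])-t;print(d@u/80,d@v/80)
```

```text
45.208156550270246 -25.609977453517143
45.21925102255958 26.072917713548733
1.3262577172955399 0.06985363135889809
```

>>> jog_arm(gripper=0, targets=[{"xyz":[0.45,0.03,0],"spin":0},{"xyz":[0.45,0.02,0],"spin":0},{"xyz":[0.44,0.02,0],"spin":0},{"xyz":[0,0,0.5],"spin":0},{"xyz":[0,0,0.6],"spin":0},{"xyz":[0,0,0.4],"spin":0},{"xyz":[0,0,0.15],"spin":0},{"xyz":[0,0,0],"spin":0},{"xyz":[0,0,0],"spin":0},{"xyz":[0,0,0],"spin":0}])

```text
time: 16.55
tool_pos: [673.8, -176.9, 42.2]
tcp_rot: [3.139, -0.002, 0.621]
contact_force: [1.1, 0.4, -1.7]
grip_width: 36.1
finger_force: 30.0
```

>>> jog_arm(gripper=0, targets=[{"xyz":[-0.015,0,0.1],"spin":0},{"xyz":[0,0,0.07],"spin":0},{"xyz":[0,0,0.04],"spin":0},{"xyz":[0,0,0.01],"spin":0},{"xyz":[0,0,0],"spin":0},{"xyz":[0,0,0],"spin":0},{"xyz":[0,0,0],"spin":0},{"xyz":[0,0,0],"spin":0},{"xyz":[0,0,0],"spin":0},{"xyz":[0,0,0],"spin":0}])

```text
time: 17.8
tool_pos: [671.7, -177.2, 26.1]
tcp_rot: [3.141, -0.0, 0.621]
contact_force: [-9.5, 2.9, 19.7]
grip_width: 35.8
finger_force: 30.0
```

>>> jog_arm(gripper=100, targets=[{"xyz":[0,0,0],"spin":0},{"xyz":[0,0,0],"spin":0},{"xyz":[0,0,0],"spin":0},{"xyz":[0,0,0],"spin":0},{"xyz":[0,0,-0.4],"spin":0},{"xyz":[0,0,-0.7],"spin":0},{"xyz":[0,0,-0.7],"spin":0},{"xyz":[-0.7,0,0],"spin":0},{"xyz":[-0.7,0,0],"spin":0},{"xyz":[0,0,0],"spin":0}])

```text
time: 19.05
tool_pos: [578.2, -244.5, 167.0]
tcp_rot: [-3.141, 0.001, 0.617]
contact_force: [1.2, -0.4, 0.2]
grip_width: 92.1
finger_force: 0.0
```

```bash
python3 w.py w4
```

```text
hole [255.  69.] @16 [ 672.8 -180.5] [109.9  76.4] 35.4
dark [254.  67.] [ 671.3 -177.1] [111.2  68.8] 35.6
```

View pics/w4.png

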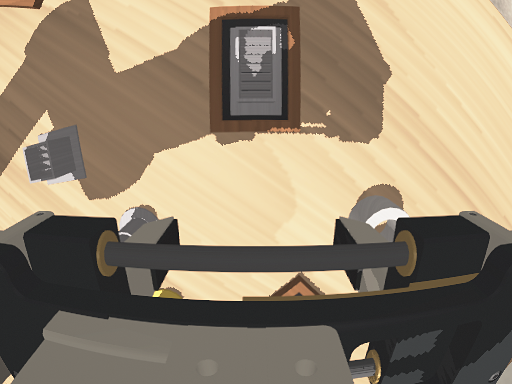

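>>> jog_arm(gripper=100, targets=[{"xyz":[0,0,0],"spin":-1},{"xyz":[0,0,0],"spin":-0.46},{"xyz":[0.16,-0.61,0],"spin":0},{"xyz":[0.16,-0.61,0],"spin":0},{"xyz":[0.16,-0.61,0],"spin":0},{"xyz":[0.16,-0.61,0],"spin":0},{"xyz":[0.16,-0.6,0],"spin":0},{"xyz":[0,0,0.6],"spin":0},{"xyz":[0,0,0.4],"spin":0},{"xyz":[0,0,0],"spin":0}])

```text
time: 20.35
tool_pos: [457.5, -21.6, 85.1]
tcp_rot: [-3.138, 0.002, 0.768]
contact_force: [-0.3, -0.8, 0.1]
grip_width: 91.5
finger_force: 0.0
```

>>> jog_arm(gripper=100, targets=[{"xyz":[-0.03,0.01,0.1],"spin":0},{"xyz":[0,0,0.3],"spin":0},{"xyz":[0,0,0.3],"spin":0},{"xyz":[0,0,0.13],"spin":0},{"xyz":[0,0,0],"spin":0},{"xyz":[0,0,0],"spin":0},{"xyz":[0,0,0],"spin":0},{"xyz":[0,0,0],"spin":0},{"xyz":[0,0,0],"spin":0},{"xyz":[0,0,0],"spin":0}])

```text
time: 21.6
tool_pos: [457.0, -25.1, 20.4]
tcp_rot: [3.141, -0.0, 0.767]
contact_force: [-0.1, -0.5, -0.1]
grip_width: 92.2
finger_force: 0.0
```

>>> jog_arm(gripper=0, targets=[{"xyz":[0,0,0],"spin":0},{"xyz":[0,0,0],"spin":0},{"xyz":[0,0,0],"spin":0},{"xyz":[0,0,0],"spin":0},{"xyz":[0,0,0],"spin":0},{"xyz":[0,0,0],"spin":0},{"xyz":[0,0,0],"spin":0},{"xyz":[0,0,-0.3],"spin":0},{"xyz":[0,0,-0.7],"spin":0},{"xyz":[0,0,-0.7],"spin":-0.57}])

```text
time: 22.85
tool_pos: [456.6, -25.1, 157.5]
tcp_rot: [-3.141, 0.001, 0.825]
contact_force: [1.5, -0.1, -2.1]
grip_width: 44.0
finger_force: 29.9
```

>>> jog_arm(gripper=0, targets=[{"xyz":[-0.53,0.42,-0.05],"spin":0},{"xyz":[-0.53,0.42,-0.05],"spin":0},{"xyz":[-0.53,0.42,0],"spin":0},{"xyz":[-0.53,0.42,0],"spin":0},{"xyz":[-0.54,0.42,0],"spin":0},{"xyz":[-0.54,0.42,0],"spin":0},{"xyz":[-0.54,0.43,0],"spin":0},{"xyz":[-0.54,0.43,0],"spin":0},{"xyz":[-0.54,0.42,0],"spin":0},{"xyz":[0,0,0],"spin":-1}])

```text
time: 24.1
tool_pos: [416.3, -518.3, 162.6]
tcp_rot: [-3.141, 0.001, 0.922]
contact_force: [-0.1, 0.2, -2.4]
grip_width: 43.9
finger_force: 29.9
```

>>> jog_arm(gripper=0, targets=[{"xyz":[0,0,0],"spin":-1},{"xyz":[0,0,0],"spin":-1},{"xyz":[0,0,0],"spin":-1},{"xyz":[0,0,0],"spin":-1},{"xyz":[0,0,0],"spin":-0.45},{"xyz":[0,0,0],"spin":0},{"xyz":[0,0,0],"spin":0},{"xyz":[0,0,0],"spin":0},{"xyz":[0,0,0],"spin":0},{"xyz":[0,0,0],"spin":0}])

```text
time: 25.35
tool_pos: [418.1, -514.5, 164.3]
tcp_rot: [3.141, -0.0, 1.369]
contact_force: [0.5, 0.0, -2.0]
grip_width: 44.0
finger_force: 29.9
```

```bash
python3 w.py w5
```

```text
dark [248.  73.] [ 439.5 -406.7] [84.9 82.9] 78.4
```

View pics/w5.png

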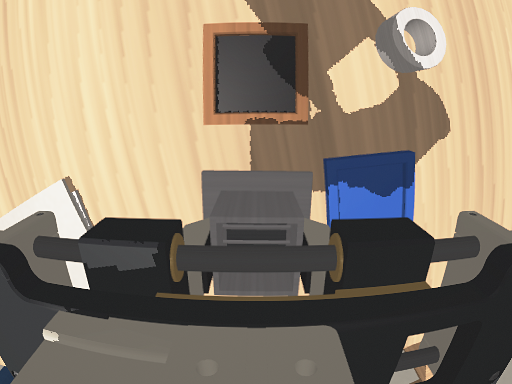

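>>> jog_arm(gripper=0, targets=[{"xyz":[0.46,-0.01,0],"spin":0},{"xyz":[0.46,0,0],"spin":0},{"xyz":[0.45,0,0],"spin":0},{"xyz":[0,0,0.4],"spin":0},{"xyz":[0,0,0.6],"spin":0},{"xyz":[0,0,0.4],"spin":0},{"xyz":[0,0,0.1],"spin":0},{"xyz":[0,0,0],"spin":0},{"xyz":[0,0,0],"spin":0},{"xyz":[0,0,0],"spin":0}])

```text
time: 26.65
tool_pos: [439.8, -407.6, 45.7]
tcp_rot: [3.14, 0.002, 1.369]
contact_force: [-0.0, -0.5, -1.6]
grip_width: 43.8
finger_force: 29.9
```

Run:
```python
from h import *
c=np.load('pics/w5.npy',allow_pickle=True).item()
t=np.array([418.1,-514.5]);u=np.array([np.cos(1.369),np.sin(1.369)]);v=np.array([u[1],-u[0]])
for p in[(202,171),(312,171)]:
    P=onz(c,p,147.5,True)[:2]-t;print(P@u,P@v)
print(bot.get_obs()['tool_pos'])
```

```text
32.847340217841676 -32.97087392921802
32.816582356272974 33.74711620630238
[ 439.81094911 -407.63907244   45.71695728]
```

Centred in the hand. 45.2 → ~26.

>>> jog_arm(gripper=0, targets=[{"xyz":[0.01,0,0.1],"spin":0},{"xyz":[0,0,0.1],"spin":0},{"xyz":[0,0,0.04],"spin":0},{"xyz":[0,0,0.01],"spin":0},{"xyz":[0,0,0],"spin":0},{"xyz":[0,0,0],"spin":0},{"xyz":[0,0,0],"spin":0},{"xyz":[0,0,0],"spin":0},{"xyz":[0,0,0],"spin":0},{"xyz":[0,0,0],"spin":0}])

```text
time: 27.9
tool_pos: [439.2, -405.8, 26.2]
tcp_rot: [-3.141, -0.0, 1.369]
contact_force: [-5.4, 6.1, 16.7]
grip_width: 43.8
finger_force: 30.0
```

>>> jog_arm(gripper=100, targets=[{"xyz":[0,0,0],"spin":0},{"xyz":[0,0,0],"spin":0},{"xyz":[0,0,0],"spin":0},{"xyz":[0,0,0],"spin":0},{"xyz":[0,0,-0.4],"spin":0},{"xyz":[0,0,-0.7],"spin":0},{"xyz":[0,0,-0.7],"spin":0},{"xyz":[0.6,-0.3,0],"spin":0},{"xyz":[0.6,-0.3,0],"spin":0},{"xyz":[0.3,0,0],"spin":0}])

```text
time: 29.15
tool_pos: [415.2, -276.5, 168.5]
tcp_rot: [-3.141, -0.001, 1.369]
contact_force: [-0.2, 0.1, -0.2]
grip_width: 91.6
finger_force: 0.0
```

>>> jog_arm(gripper=100, targets=[{"xyz":[0,0,0],"spin":0},{"xyz":[0,0,0],"spin":0},{"xyz":[0,0,0],"spin":0},{"xyz":[0,0,0],"spin":0},{"xyz":[0,0,0],"spin":0},{"xyz":[0,0,0],"spin":0},{"xyz":[0,0,0],"spin":0},{"xyz":[0,0,0],"spin":0},{"xyz":[0,0,0],"spin":0},{"xyz":[0,0,0],"spin":0}])

```text
time: 30.4
tool_pos: [416.5, -279.0, 168.3]
tcp_rot: [3.141, -0.0, 1.369]
contact_force: [-0.2, -0.5, 0.8]
grip_width: 92.1
finger_force: 0.0
```

```bash
python3 w.py w6
python3 - <<'E'
from m import *
im=cv2.imread('pics/w6.png')[0:240]
a=cv2.resize(im,(800,375),interpolation=cv2.INTER_CUBIC)
s=bot.capture('scene');b=cv2.resize(s[200:262,90:178],(0,0),fx=3.6,fy=3.6,interpolation=cv2.INTER_CUBIC)
pad=np.zeros((225,800,3),np.uint8);pad[:b.shape[0],:b.shape[1]]=b[:225]
cv2.imwrite('pics/M2.png',np.vstack([a,pad]))
E
```

```text
hole [363.  90.] @16 [ 549.6 -211.9] [70.2 40.2] 46.4
dark [432.  59.] [ 667.4 -178.8] [105.   68.7] 35.8
```

View pics/M2.png

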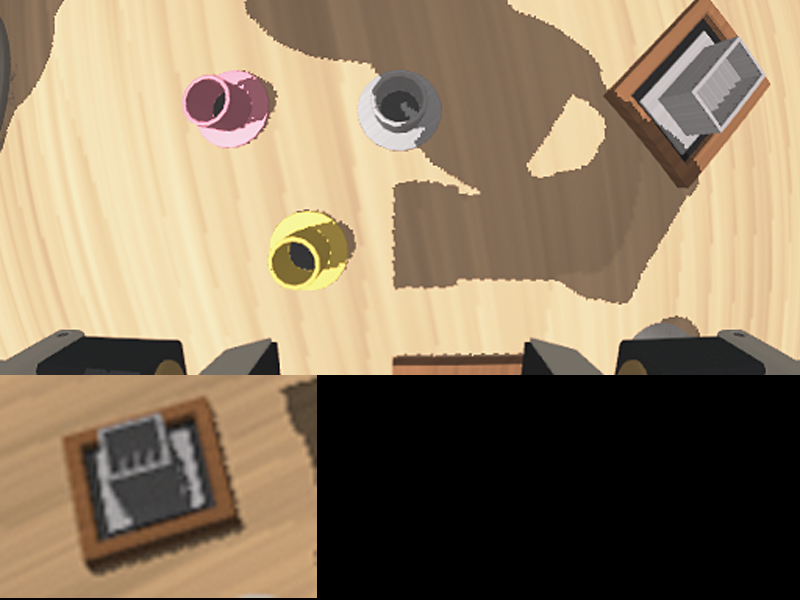

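Run:
```python
from h import *
c=np.load('pics/w6.npy',allow_pickle=True).item()
for n,p,z in[('fl',(399.5,110),4),('top',(399.5,97),50),('pink',(234,110),4),('yel',(311,250),4),('fl L',(358,110),4),('fl R',(441,110),4)]: print(n,onz(c,np.array(p)/1.5625,z,True).round(1))
P=onz(c,np.array((399.5,110))/1.5625,4,True)[:2]-[416.5,-279.0]
y=1.369;print(P@[np.cos(y),np.sin(y)]/80,P@[np.sin(y),-np.cos(y)]/80)
```

```text
fl [ 438.6 -168.4    4. ]
top [ 439.  -166.9   50. ]
pink [ 324.4 -139.2    4. ]
yel [ 357.4 -251.3    4. ]
fl L [ 410.9 -162.4    4. ]
fl R [ 466.5 -173.8    4. ]
1.4097847056048427 -0.005932174364025414
```

>>> jog_arm(gripper=100, targets=[{"xyz":[0.5,0,0],"spin":0},{"xyz":[0.5,0,0],"spin":0},{"xyz":[0.41,0,0],"spin":0},{"xyz":[0,0,0.3],"spin":0},{"xyz":[0,0,0.5],"spin":0},{"xyz":[0,0,0.5],"spin":0},{"xyz":[0,0,0.4],"spin":0},{"xyz":[0,0,0.17],"spin":0},{"xyz":[0,0,0],"spin":0},{"xyz":[0,0,0],"spin":0}])

```text
time: 31.75
tool_pos: [439.9, -169.0, 19.8]
tcp_rot: [3.14, 0.001, 1.369]
contact_force: [0.4, -0.5, 0.5]
grip_width: 91.4
finger_force: 0.0
```

>>> jog_arm(gripper=0, targets=[{"xyz":[0,0,0],"spin":0},{"xyz":[0,0,0],"spin":0},{"xyz":[0,0,0],"spin":0},{"xyz":[0,0,0],"spin":0},{"xyz":[0,0,0],"spin":0},{"xyz":[0,0,0],"spin":0},{"xyz":[0,0,0],"spin":0},{"xyz":[0,0,0],"spin":0},{"xyz":[0,0,-0.3],"spin":0},{"xyz":[0,0,-0.7],"spin":0}])

```text
time: 33.0
tool_pos: [437.5, -167.7, 97.7]
tcp_rot: [-3.136, -0.002, 1.369]
contact_force: [1.0, -0.6, -1.5]
grip_width: 32.2
finger_force: 30.0
```

>>> jog_arm(gripper=0, targets=[{"xyz":[0,0,-0.45],"spin":0},{"xyz":[0,0,-0.45],"spin":0},{"xyz":[0.65,-0.17,0],"spin":0},{"xyz":[0.65,-0.17,0],"spin":0},{"xyz":[0.65,-0.17,0],"spin":0},{"xyz":[0.65,-0.17,0],"spin":0},{"xyz":[0.65,-0.17,0],"spin":0},{"xyz":[0.65,-0.17,0],"spin":0},{"xyz":[0.65,-0.17,0],"spin":0},{"xyz":[0.65,-0.17,0],"spin":0}])

```text
time: 34.25
tool_pos: [415.5, 262.6, 170.6]
tcp_rot: [3.142, 0.0, 1.369]
contact_force: [1.5, 0.8, -1.3]
grip_width: 32.7
finger_force: 30.0
```

>>> jog_arm(gripper=0, targets=[{"xyz":[0,0,0],"spin":0},{"xyz":[0,0,0],"spin":0},{"xyz":[0,0,0],"spin":0},{"xyz":[0,0,0],"spin":0},{"xyz":[0,0,0],"spin":0},{"xyz":[0,0,0],"spin":0},{"xyz":[0,0,0],"spin":0},{"xyz":[0,0,0],"spin":0},{"xyz":[0,0,0],"spin":0},{"xyz":[0,0,0],"spin":0}])

```text
time: 35.5
tool_pos: [416.0, 260.9, 170.7]
tcp_rot: [3.142, -0.0, 1.369]
contact_force: [0.8, 0.3, -1.8]
grip_width: 32.3
finger_force: 30.0
```

```bash
python3 w.py w7
```

```text
hole [252.  69.] @16 [434.2 372.8] [72.2 71.9] 34.5
dark [424. 160.] [628.4 233.6] [93.8 68.1] 16.6
dark [252.  69.] [433.6 372.7] [70.8 71.9] 40.4
```

View pics/w7.png

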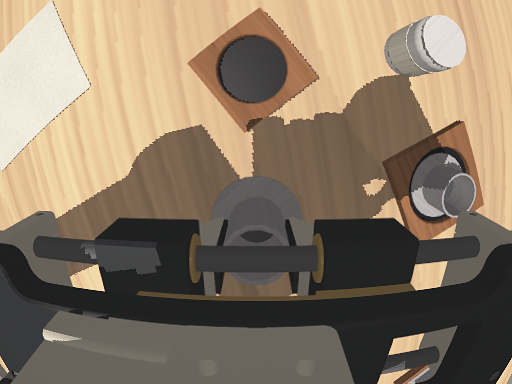

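Run:
```python
from h import *
c=np.load('pics/w7.npy',allow_pickle=True).item()
t=np.array([416.0,260.9]);u=np.array([np.cos(1.369),np.sin(1.369)]);v=np.array([u[1],-u[0]])
for p in[(257,177),(211,215),(303,215)]:
    P=onz(c,p,155,True)[:2]-t;print(P@u,P@v)
d=np.array([434.3,372.8])-t;print(d@u/80,d@v/80)
```

```text
29.29014324999419 0.34659525177188194
5.018010390919112 -28.420083055710755
4.979657027575001 29.177820585133674
1.416214990105241 -0.05624257107577475
```

>>> jog_arm(gripper=0, targets=[{"xyz":[0.47,-0.02,0],"spin":0},{"xyz":[0.47,-0.02,0],"spin":0},{"xyz":[0.47,-0.02,0],"spin":0},{"xyz":[0,0,0.4],"spin":0},{"xyz":[0,0,0.6],"spin":0},{"xyz":[0,0,0.4],"spin":0},{"xyz":[0,0,0.18],"spin":0},{"xyz":[0,0,0],"spin":0},{"xyz":[0,0,0],"spin":0},{"xyz":[0,0,0],"spin":0}])

```text
time: 36.8
tool_pos: [434.7, 372.8, 45.7]
tcp_rot: [3.14, -0.002, 1.369]
contact_force: [1.0, 0.7, -1.1]
grip_width: 32.5
finger_force: 30.0
```

>>> jog_arm(gripper=0, targets=[{"xyz":[0,0,0.1],"spin":0},{"xyz":[0,0,0.1],"spin":0},{"xyz":[0,0,0.04],"spin":0},{"xyz":[0,0,0.01],"spin":0},{"xyz":[0,0,0],"spin":0},{"xyz":[0,0,0],"spin":0},{"xyz":[0,0,0],"spin":0},{"xyz":[0,0,0],"spin":0},{"xyz":[0,0,0],"spin":0},{"xyz":[0,0,0],"spin":0}])

```text
time: 38.05
tool_pos: [433.4, 372.0, 24.7]
tcp_rot: [-3.141, 0.001, 1.369]
contact_force: [-2.4, -2.6, 6.2]
grip_width: 32.9
finger_force: 30.0
```

On the floor with light contact; release, retreat, and look.

>>> jog_arm(gripper=100, targets=[{"xyz":[0,0,0],"spin":0},{"xyz":[0,0,0],"spin":0},{"xyz":[0,0,0],"spin":0},{"xyz":[0,0,0],"spin":0},{"xyz":[0,0,-0.4],"spin":0},{"xyz":[0,0,-0.7],"spin":0},{"xyz":[0,0,-0.7],"spin":0},{"xyz":[-0.7,0,0],"spin":0},{"xyz":[-0.7,0,0],"spin":0},{"xyz":[0,0,0],"spin":0}])

```text
time: 39.3
tool_pos: [410.4, 259.9, 168.5]
tcp_rot: [-3.141, 0.001, 1.366]
contact_force: [0.4, 0.3, 1.0]
grip_width: 91.5
finger_force: 0.0
```

Run:
```python
from m import *
w=bot.capture('wrist');s=bot.capture('scene')
a=cv2.resize(w[0:240],(800,375));b=s[100:325,80:480]
b=cv2.resize(b,(400,225));pad=np.zeros((225,800,3),np.uint8);pad[:,:400]=b
cv2.imwrite('pics/M3.png',np.vstack([a,pad]));print(bot.get_obs()['time'])
```

```text
39.4
```

View pics/M3.png

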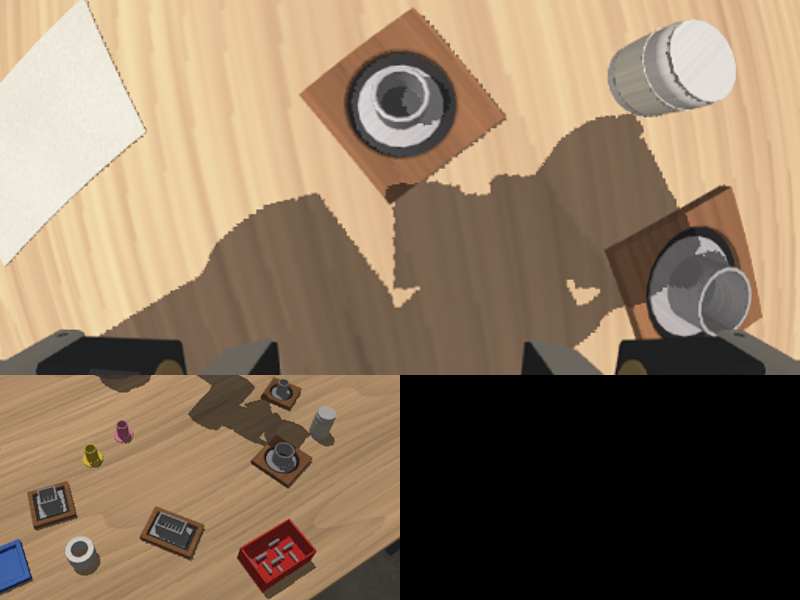

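The small collar sits concentric in its recess at (400,104). The scene crop shows all four fittings nested, with the can and tape still standing.

```bash
python3 -c "
from plant import bot
print(bot.close_job())"
```

```text
the job is handed in; nothing more can be done
None
```

All four fittings are in their matching nests and released, and the last pictures show them flat and centred, with the can and tape roll still standing; the job was handed in at about 39 s of the 102 s allowed, and no verdict came back.

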